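# Tuck a cardboard pad under the sprung arm of a sloping holder

### The job

One stiff cardboard pad has been left out on the packing table. Put it back in the sloping pad holder: lay it on top of the pile and tuck it under the sprung hold-down arm, between the side cheeks, gently pushed all the way home against the end stop, and let go so that the arm holds it. Do not ram the holder, and leave the other things on the table where they are.

Things in the scene. Friction and masses are not known exactly. Their poses are not given: they have to be found in the camera images.
- pad: the loose pad to put away: a plain stiff cardboard slab 160 (x) x 64 (y) x 10 (z) mm, about 80 g, lying flat on the table by itself; origin: centre of its underside; both ends are alike, so either may lead
- holder: steel pad holder fixed to the table, foot plate 200 x 96 x 6 mm, carrying the sloping bed; origin: centre of the underside of the foot plate; x points horizontally the way pads are pushed in
- bed: sloping bed of the holder. Origin: middle of the low front edge of its floor (64 mm wide), 70 mm above the table, 90 mm before the holder's origin. x runs up the slope, 30 degrees above level, away from the robot; z stands square to the floor; y across. Bed x, y, z below are in this frame. A pad fully home has its middle at x = 90, y = 0 mm, lengthways along x
- pile (a point): point on the bed floor, x = 90 mm, under the middle of the pile of like pads (160 x 64 mm) that lie on the bed, front ends at bed x = 4 to 10 mm. The pile's top is at bed z = 25 to 32 mm, different each run and not measured: feel for it. Its topmost pad is loose, held only by the arm. Before bed x = 68 mm nothing stands beside the pile
- stop (a point): middle of the face of the end stop, a steel plate across the bed at bed x = 170 mm, reaching up to bed z = 50 mm; this point is at bed z = 30 mm
- mouth (a point): middle of the gap between the two upright side cheeks where it narrows, bed x = 88, z = 30 mm. The cheeks are 4 mm plates from bed x = 88 to 200 mm, as high as bed z = 50 mm, 68 mm apart inside (2 mm free each side of a pad). In front of them, from bed x = 68 mm, they flare out to about 85 mm apart
- clip: sprung steel hold-down arm, 34 mm wide, smooth (friction 0.3). Origin on its hinge, bed x = 200, z = 64 mm. It reaches down-slope along its own -x to a round foot that presses on the pile with 2 to 3 N
- clip_foot (a point): underside of the arm's foot, near bed x = 104 mm. In front of it a flat tongue 45 mm long bends up, 23 to 27 degrees off the pile, to near bed x = 58 mm, its tip 18 to 21 mm clear of the pile. A pad slid along the pile under the tongue lifts the arm by itself (push of up to 10 N while it rises, then 3 to 5 N)
- jar: amber glass jar, round, 68 mm across, 85 mm tall; bystander; origin: centre of its underside, z up
- bottle: white squeeze bottle, 60 mm across, 190 mm tall; bystander; origin: centre of its underside, z up
- bun_a: half bun, 104 mm across, 30 mm tall; bystander; origin: centre of its underside
- clamshells: stack of paper food boxes, 135 x 135 mm, 97 mm tall; bystander; origin: centre of its underside
Not all that is in view belongs to the job. There is more than one size of the pad; the job needs the larger. Leave any pink look-alike of the holder alone.

How it is judged:
At the end, for the whole second after the job is handed in: The pad lies at rest on top of the pile on the bed, lengthways, within 5 mm of the end stop, within 4 mm of the bed's middle line, square and flat within 4 degrees, under the arm, whose foot presses on it with at least 0.8 N (x of pad in the frame of bed between 0.085 and 0.0925 m and y of pad in the frame of bed between -0.004 and 0.004 m and z of pad in the frame of bed between 0.021 and 0.036 m and angle between the x axis of pad and the x axis of bed, either way round below 0.07 rad and angle between the z axis of pad and the z axis of bed, either way round below 0.07 rad and contact force between pad and clip above 0.8 N and z of clip in the frame of pad above 0.012 m and linear speed of pad below 0.01 m/s); the robot touches nothing.
It fails at once if the pad is rammed into the holder (more than 40 N) (contact force between pad and holder above 40 N).
It fails at once if the robot itself hits or forces the holder (more than 30 N) (contact force between any of the fingers, the arm and holder above 30 N).
It fails at once if another thing on the table is moved more than 20 mm (distance of any of jar, bottle, bun_a, clamshells from where it was at the start of the episode above 0.02 m).
It also fails if it takes over 54 s, if anything falls off the work surface, if the arm or the gripper's body presses on something with over 40 N, if the wrist force passes 120 N, or if a joint passes its speed limit or range.

### The arm

A 6-joint arm with a two-finger parallel gripper is mounted at the origin on the work surface. World frame = base frame: x ahead of the robot, y to its left, z up, the work surface at z = 0. Lengths are in m, angles in rad, forces in N, time in s.
With the tool pointing down it reaches from about 0.275 to 0.725 m from the base axis. Payload 15.9 kg.
Tool frame: the origin (TCP) lies midway between the tips of the shut fingers; the grasp point (between the pads) lies 19 mm behind it (r.tcp_to_grasp is the distance from the TCP to the grasp point, in m); z points along the fingers, y is the line along which they close (so a half turn about z gives the same grasp; the last joint's range is limited). The gripper opens to 85 mm and grips with 20 to 120 N. Pads are 22 mm wide; open, the fingers measure 114 mm over their backs; the gripper's body (76 mm by 85 mm) begins 54 mm behind the grasp point. The pads swing forward as they close: fully open they stand 13 mm farther back than shut.
Start: joints at [-1.264, 0.213, -0.034, 1.323, 0, 1.571], TCP at [0.151, -0.477, 0.231] pointing down, gripper open.
Joint ranges: [-2.98, 2.98], [-0.74, 1.72], [-1.14, 1.35], [-2.1, 2.04], [-1.57, 1.44], [-3.14, 3.14]. Speed limits (rad/s): [1.89, 1.89, 2.39, 2.57, 3.14, 3.14].

### API

Orientations are given as a unit quaternion [x, y, z, w].
In Python, from rig import r gives the robot as it stands.
- The arm moves only by the tool drive_tool, never from a script. Its argument "targets" is a list that holds one entry, the list of rows, each a list of 7 numbers: the opening, from 0 (shut) to 1 (fully open), then the shift along the tool's x, y, z in mm, then the turn, a rotation vector about the tool's x, y, z in degrees. A call has 1 to 5 rows; each row shifts and turns the commanded pose from where the row before left it, along the tool's axes as they then stand; what a row does not reach is not made up. A row lasts 1/8 s, in which the tool goes at most 62.5 mm and 10.7 degrees, less where a joint would pass 70% of its speed; a pose out of reach is approached as far as the arm can. A call is refused whole if a number of a shift passes 62.5 or a number of a turn 10.7, either way. A call with a gripper value outside its range is refused whole. The fingers move at their own pace and stop on an object; "force" is the grip in N (left out, the last holds). Time passes only in rows, so rows that do not move let the fingers close. It gives the time, the measured TCP pose, the force, the opening and the grip force at its end, in the units of the state.
- r.get_state(): the state, without advancing time (a new reading comes with each control period).
- r.get_image(name): name is "scene" or "top"; returns the picture (400x640x3 uint8, red, green, blue); there is no depth.
- r.camera_model(name): a dict with "fx", "fy", "cx", "cy" (pixels), "k1" (the pictures are not rectified: a ray, as slopes to the right and down, at radius r is drawn at 1 + k1 r^2 times it, then the intrinsics apply), "rvec" (rotation vector, rad) and "tvec" (3), from world to camera coordinates, as OpenCV has them. Camera axes: x right, y down, z forward; pixel columns grow to the right and rows downward; lengths in m; the calibration is good to about 2 mm. A picture is of the moment at which its call begins. camera_model takes no time and is no camera call.
- r.hand_in(): hands the job in; it is judged then, once.
The state is a dict: "time": time; "joint_pos": joint angles; "joint_velocities": joint speeds; "joint_efforts": joint torques, N m; "ee_pos": TCP position; "tool_rot": TCP orientation; "wrist_force": force on the tool from outside, world axes, zero at the start; "torque": the same for the moment, N m; "width": opening from 0.0 (shut) to 1.0 (fully open); "finger_force": force on a finger pad.
Only numpy, scipy, OpenCV 4.12 (cv2) and the standard library are available. Lean on these libraries where they do the work, as an engineer would, in place of code of your own. Each camera call takes 0.05 s, during which the arm holds its last target. There are 200 camera calls.

## Working session

There is one attempt and no reset: what is moved stays moved. The work goes in short steps, Python scripts to look and compute and a tool call to move; the robot and the scene stay as the last step left them, time stands still between calls to the robot, and variables do not carry over. Pictures are saved under pics/ and viewed, at most 10 in all, crops included, and the job is handed in when it is done.

Besides the shell and the picture viewer there is one more tool, called in YAML: its name, and indented under it one key for each argument. drive_tool: Moves the arm, as the interface text tells. Its arguments: {"type":"object","properties":{"targets":{"type":"array"},"force":{"type":"number"}},"required":["targets"]}

```bash
mkdir -p pics; ls
python3 - <<'E'
from rig import r
import cv2
for n in("scene","top"):
    cv2.imwrite(f"pics/{n}0.png",r.get_image(n)[:,:,::-1]); print(n,r.camera_model(n))
print(r.get_state(), r.tcp_to_grasp)
E
```

```text
pics
scene {'fx': 502.61222038216715, 'fy': 502.61222038216715, 'cx': 315.3203770662766, 'cy': 206.10651623205777, 'k1': -0.12486286678941341, 'rvec': array([ 2.43907264,  0.8359648 , -0.24997763]), 'tvec': array([-0.3501901 , -0.20610447,  1.57967323])}
top {'fx': 492.85562271577317, 'fy': 492.85562271577317, 'cx': 327.39676265933747, 'cy': 192.4289580405025, 'k1': -0.1574740288023771, 'rvec': array([ 2.20141919, -2.19242438,  0.03669008]), 'tvec': array([-0.04343073,  0.4602595 ,  1.62459526])}
{'time': 0.1, 'joint_pos': array([-1.26401193e+00,  2.13349710e-01, -3.49620967e-02,  1.32352641e+00,
        2.46672869e-05,  1.57074930e+00]), 'joint_velocities': array([ 0.00189586, -0.00060236,  0.00034609,  0.00072263, -0.00023256,
       -0.00053293]), 'joint_efforts': array([-7.97960456e-05, -6.87247038e+01,  4.87806344e+01,  1.21730423e-02,
        2.68138501e-05,  2.98549469e-05]), 'ee_pos': array([ 0.15091233, -0.47636057,  0.23085788]), 'tool_rot': array([ 9.88254740e-01,  1.52814583e-01, -6.73946643e-05, -5.16712654e-04]), 'wrist_force': array([-0.38239228, -0.4360716 , -0.68584289]), 'torque': array([ 0.01512145, -0.01256636,  0.00529052]), 'finger_force': 0.0, 'width': 0.9976072169484876} 0.0187
```

View pics/scene0.png

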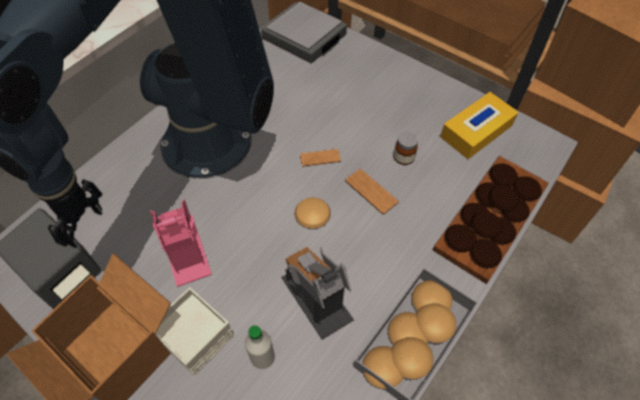

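View pics/top0.png

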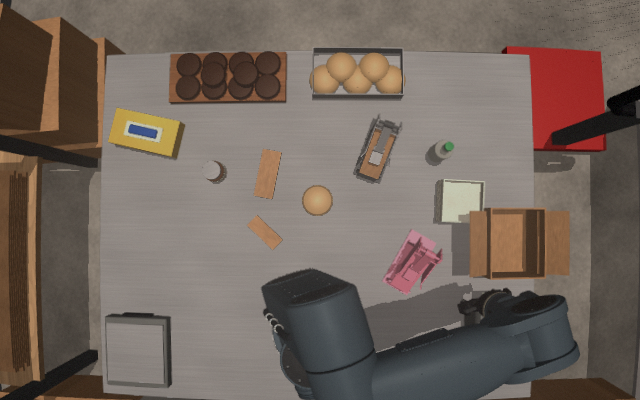

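The scene shows two loose pads: one at top-view (267,174) / scene (372,191), and a shorter one at (265,232) / (320,157). The grey holder is at top (378,150) and scene (318,285), and the pink look-alike is at top (412,262). I choose the longer pad at (267,174) and the grey holder, and will check both in one crop.

Run:
```python
import cv2, numpy as np
t=cv2.imread("pics/top0.png");s=cv2.imread("pics/scene0.png")
def c(im,x,y,w,h,k): return cv2.resize(im[y:y+h,x:x+w],None,fx=k,fy=k,interpolation=cv2.INTER_CUBIC)
a=c(t,340,105,80,90,6) #480x540
b=c(t,240,140,60,120,4.5) #270x540
cv2.imwrite("pics/crop1.png",np.hstack([a,b]))
cv2.imwrite("pics/crop2.png",c(s,270,230,100,110,5.4))
```

```text
(no output)
```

View pics/crop1.png

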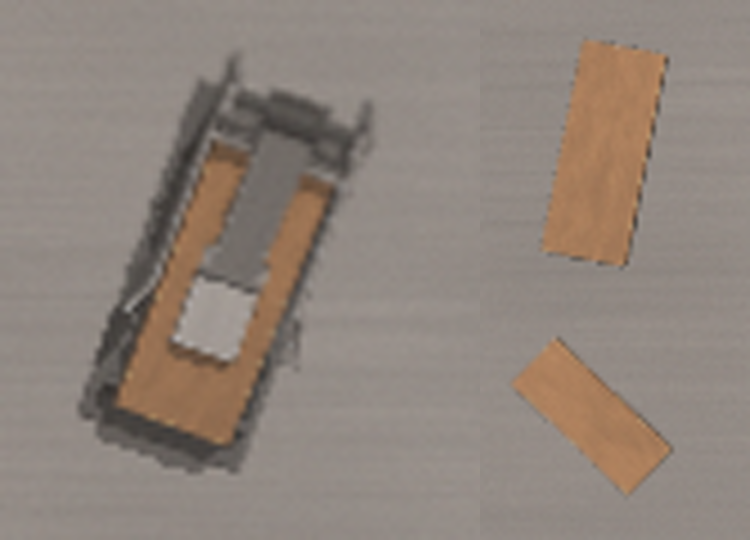

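View pics/crop2.png

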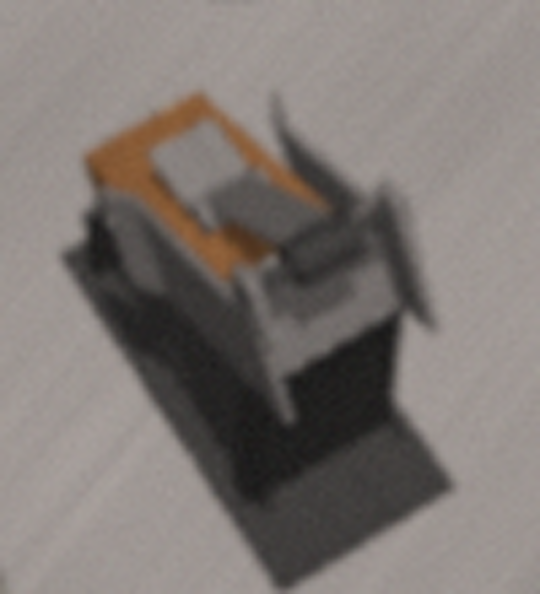

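The crops confirm the choice. The pad is plain and about 2.5:1, with crop corners (583,40), (668,55), (626,266) and (541,250). The grey holder has the pile and clip, with its pile-front edge at (118,403)–(228,445). Next I fit the poses.

```bash
cat > h.py <<'E'
import numpy as np, cv2
from scipy.optimize import least_squares
from scipy.spatial.transform import Rotation as R
from rig import r
CM={n:r.camera_model(n) for n in("scene","top")}
def proj(n,P):
    m=CM[n]; p=np.atleast_2d(P)@cv2.Rodrigues(m["rvec"])[0].T+m["tvec"]; s=p[:,:2]/p[:,2:]
    s=s*(1+m["k1"]*(s**2).sum(1,keepdims=True)); return s*[m["fx"],m["fy"]]+[m["cx"],m["cy"]]
def hold2w(q,P): return np.atleast_2d(P)@R.from_euler('z',q[2]).as_matrix().T+[q[0],q[1],0]
RB=R.from_euler('y',-30,degrees=True).as_matrix()
def bed2w(q,P): return hold2w(q,np.atleast_2d(P)@RB.T+[-.09,0,.07])
E
python3 - <<'E'
from h import *
uv=lambda c,x0,y0,k:(np.array(c)+.5)/k-.5+[x0,y0]
pad=uv(np.array([(583,40),(668,55),(626,266),(541,250)])-[480,0],240,140,4.5)
L=np.array([(.08,.032,.01),(.08,-.032,.01),(-.08,-.032,.01),(-.08,.032,.01)])
f=least_squares(lambda q:(proj("top",hold2w(q,L))-pad).ravel(),[.6,.2,-.2])
print("pad",f.x[:2],np.degrees(f.x[2]),f.fun.round(2)); np.save("pad.npy",f.x)
print("pad in scene",proj("scene",hold2w(f.x,L)).round(1).tolist())
T=lambda c:uv(c,340,105,6); S=lambda c:uv(c,270,230,5.4)
obs=[("scene",S([(283,590),(452,487),(65,255)]),'h',[(.1,.048,.006),(.1,-.048,.006),(-.1,.048,.006)]),
("top",T([(80,410),(238,472)]),'h',[(-.1,.048,.006),(-.1,-.048,.006)]),
("top",T([(235,55),(368,103)]),'b',[(.2,.036,.05),(.2,-.036,.05)]),
("scene",S([(243,268),(385,185)]),'b',[(.2,.036,.05),(.2,-.036,.05)])]
pf=[("top",T([(118,403),(228,445)])),("scene",S([(85,160),(203,93)]))]
def res(q):
    e=[(proj(n,(hold2w if k=='h' else bed2w)(q,np.array(P)))-o).ravel() for n,o,k,P in obs]
    P=np.array([(q[3],.032,q[4]),(q[3],-.032,q[4])]); 
    e+=[(proj(n,bed2w(q,P))-o).ravel() for n,o in pf]; return np.concatenate(e)
f=least_squares(res,[.7,-.1,-.35,.007,.028],loss='soft_l1')
print("holder",f.x[:2],np.degrees(f.x[2]),f.x[3:],res(f.x).reshape(-1,2).round(1).tolist()); np.save("hold.npy",f.x)
# overlay check
im=cv2.imread("pics/scene0.png");im2=cv2.imread("pics/top0.png");q=f.x;out=[]
for n,im,c in(("scene",im,(265,230)),("top",im2,(330,105))):
    k=4;im=cv2.resize(im[c[1]:c[1]+110,c[0]:c[0]+100],None,fx=k,fy=k,interpolation=cv2.INTER_CUBIC)
    ln=[hold2w(q,np.array([(a*.1,b*.048,.006) for a,b in((1,1),(1,-1),(-1,-1),(-1,1),(1,1))])),
    bed2w(q,np.array([(a,b*.032,q[4]) for a,b in((.17,1),(.17,-1),(q[3],-1),(q[3],1),(.17,1))]))]
    for s in(1,-1): ln.append(bed2w(q,np.array([(.068,s*.0425,.05),(.088,s*.034,.05),(.2,s*.034,.05),(.2,s*.034,0)])))
    for l in ln: cv2.polylines(im,[(((proj(n,l)-c+.5)*k-.5)*8).astype(np.int32)],False,(0,255,255),1,cv2.LINE_AA,3)
    out.append(im[:440,:400])
cv2.imwrite("pics/ov.png",np.hstack(out))
E
```

```text
pad [0.52273102 0.1590461 ] -10.636704182403387 [ 0.09 -0.22 -0.1  -0.04 -0.06  0.17  0.07  0.09]
pad in scene [[397.7, 200.4], [382.2, 212.8], [343.5, 178.7], [358.9, 167.4]]
holder [ 0.60954835 -0.20651336] -18.6854020826021 [-0.01979279 -0.01466342] [[33.2, -18.2], [-29.9, 21.4], [29.8, -15.6], [0.9, -1.3], [1.8, -2.3], [-0.6, 2.5], [0.4, 2.5], [31.5, -4.8], [-22.3, 27.5], [-0.2, 0.4], [0.1, -0.3], [20.8, -2.2], [-22.0, 22.4]]
```

View pics/ov.png

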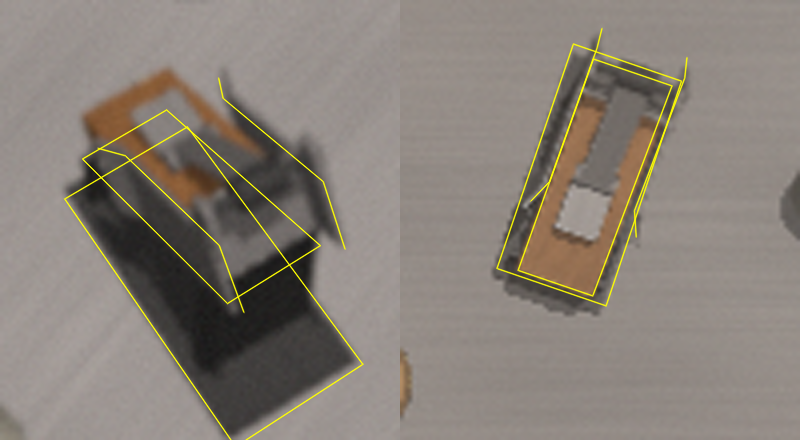

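The scene-view overlay is mirrored because I swapped left and right labels there: +y is on the right in that view. I'll fix the labels.

```bash
cat > fit.py <<'E'
from h import *
uv=lambda c,x0,y0,k:(np.array(c)+.5)/k-.5+[x0,y0]
T=lambda c:uv(c,340,105,6); S=lambda c:uv(c,270,230,5.4)
obs=[("scene",S([(452,487),(283,590),(65,255)]),'h',[(.1,.048,.006),(.1,-.048,.006),(-.1,-.048,.006)]),
("top",T([(80,410),(238,472)]),'h',[(-.1,.048,.006),(-.1,-.048,.006)]),
("top",T([(235,55),(368,103)]),'b',[(.2,.036,.05),(.2,-.036,.05)]),
("scene",S([(385,185),(243,268)]),'b',[(.2,.036,.05),(.2,-.036,.05)])]
pf=[("top",T([(118,403),(228,445)])),("scene",S([(203,93),(85,160)]))]
def res(q):
    e=[(proj(n,(hold2w if k=='h' else bed2w)(q,np.array(P)))-o).ravel() for n,o,k,P in obs]
    P=np.array([(q[3],.032,q[4]),(q[3],-.032,q[4])]); 
    e+=[(proj(n,bed2w(q,P))-o).ravel() for n,o in pf]; return np.concatenate(e)
f=least_squares(res,[.6,-.2,-.33,.007,.028],loss='soft_l1')
print("holder",f.x[:2],np.degrees(f.x[2]),f.x[3:],res(f.x).reshape(-1,2).round(1).tolist()); np.save("hold.npy",f.x)
q=f.x;out=[]
for n,c in(("scene",(265,230)),("top",(330,105))):
    im=cv2.imread(f"pics/{n}0.png")
    k=4;im=cv2.resize(im[c[1]:c[1]+110,c[0]:c[0]+100],None,fx=k,fy=k,interpolation=cv2.INTER_CUBIC)
    ln=[hold2w(q,np.array([(a*.1,b*.048,.006) for a,b in((1,1),(1,-1),(-1,-1),(-1,1),(1,1))])),
    bed2w(q,np.array([(a,b*.032,q[4]) for a,b in((.17,1),(.17,-1),(q[3],-1),(q[3],1),(.17,1))]))]
    for s in(1,-1): ln.append(bed2w(q,np.array([(.068,s*.0425,.05),(.088,s*.034,.05),(.2,s*.034,.05),(.2,s*.034,0)])))
    for l in ln: cv2.polylines(im,[(((proj(n,l)-c+.5)*k-.5)*8).astype(np.int32)],False,(0,255,255),1,cv2.LINE_AA,3)
    out.append(im[:440,:400])
cv2.imwrite("pics/ov2.png",np.hstack(out))
E
python3 fit.py
```

```text
holder [ 0.60349033 -0.20355899] -20.280375381973744 [0.00630939 0.02359036] [[0.1, -0.4], [-1.1, 0.1], [-1.3, -0.6], [-0.7, -0.1], [-0.0, -0.4], [-1.0, 4.4], [-0.1, 5.0], [3.4, 8.8], [1.7, 9.5], [-0.7, -0.5], [0.0, -0.4], [-0.6, 0.3], [-0.8, -0.2]]
```

View pics/ov2.png

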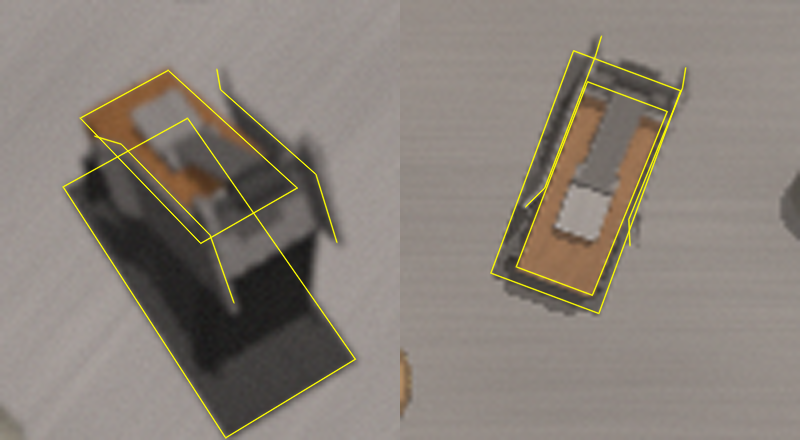

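```bash
sed -i "s/^def res(q):/obs0=obs\ndef res(q):\n    obs=[(n,o,k,P) if k=='h' else (n,o,k,[(q[5],.036,q[6]),(q[5],-.036,q[6])]) for n,o,k,P in obs0]/; s/\[.6,-.2,-.33,.007,.028\]/[.6,-.2,-.33,.007,.028,.2,.06],bounds=([-1,-1,-1,.004,.025,.15,.04],[1,1,1,.010,.032,.23,.09])/; s/ov2/ov3/" fit.py; python3 fit.py; python3 -c "
from h import *
q=np.load('pad.npy');print(r.get_state()['ee_pos'])
print('grasp pt', hold2w(q,[-.055,0,0]))
h=np.load('hold.npy');print('bed front',bed2w(h,[0,0,0]),bed2w(h,[.035,0,.03]))"
```

```text
holder [ 0.60455964 -0.20373019] -20.237906904223294 [0.00612511 0.025      0.22078144 0.08917625] [[0.4, -0.2], [-0.7, 0.4], [-1.1, -0.3], [-0.6, -0.4], [0.1, -0.7], [0.4, 1.6], [1.9, 2.4], [4.4, -0.7], [1.7, 0.5], [-0.7, -0.6], [0.0, -0.5], [-0.5, 0.1], [-0.7, -0.3]]
[ 0.15091233 -0.47636057  0.23085788]
grasp pt [[0.46867607 0.16919806 0.        ]]
bed front [[ 0.52011584 -0.17259748  0.07      ]] [[ 0.5344815  -0.17789381  0.11348076]]
```

```bash
cat >> h.py <<'E'
from scipy.spatial.transform import Slerp
def tool(yaw,tilt=0): # tool x forward along yaw, z down; tilt (deg) leans fingers to bed normal
    return R.from_euler('z',yaw)*R.from_euler('y',-tilt,degrees=True)*R.from_euler('x',180,degrees=True)
def plan(wps,p=None,q=None):
    """wps: list of (pos,Rot,nrows); prints rows of shift/turn in tool axes"""
    s=r.get_state(); p=s["ee_pos"] if p is None else np.array(p); q=R.from_quat(s["tool_rot"]) if q is None else q
    for P,Q,n in wps:
        P=np.ravel(P); sl=Slerp([0,1],R.concatenate([q,Q])); p0,k0=p,q
        for i in range(1,n+1):
            t=i/n; k1=sl(t); p1=p0+(P-p0)*t
            pc=p0+(P-p0)*(i-1)/n
            print([*np.round(k0.inv().apply(p1-pc)*1e3,1),*np.round((k0.inv()*k1).as_rotvec(degrees=True),2)],end=' '); k0=k1
        p,q=P,Q; print()
def st():
    s=r.get_state(); print("t",s["time"],"p",s["ee_pos"].round(4),"F",s["wrist_force"].round(2),"w",round(s["width"],3),"x",R.from_quat(s["tool_rot"]).as_matrix().round(3).tolist())
E
python3 -c "
from h import *
q=np.load('pad.npy');g=hold2w(q,[-.055,0,0])[0]
T=tool(q[2]);s=r.get_state();p=s['ee_pos']
plan([(p+[0,0,.12],R.from_quat(s['tool_rot']),2),(g+[0,0,.3],T,15),(g+[0,0,.06],T,5)])"
```

```text
[np.float64(0.0), np.float64(-0.1), np.float64(-60.0), np.float64(0.0), np.float64(0.0), np.float64(0.0)] [np.float64(0.0), np.float64(-0.1), np.float64(-60.0), np.float64(0.0), np.float64(0.0), np.float64(0.0)] 
[np.float64(33.2), np.float64(-34.6), np.float64(3.4), np.float64(-0.0), np.float64(0.0), np.float64(1.88)] [np.float64(32.0), np.float64(-35.7), np.float64(3.4), np.float64(-0.0), np.float64(0.0), np.float64(1.88)] [np.float64(30.9), np.float64(-36.7), np.float64(3.4), np.float64(-0.0), np.float64(0.0), np.float64(1.88)] [np.float64(29.6), np.float64(-37.7), np.float64(3.4), np.float64(-0.0), np.float64(0.0), np.float64(1.88)] [np.float64(28.4), np.float64(-38.7), np.float64(3.4), np.float64(-0.0), np.float64(0.0), np.float64(1.88)] [np.float64(27.1), np.float64(-39.6), np.float64(3.4), np.float64(-0.0), np.float64(0.0), np.float64(1.88)] [np.float64(25.8), np.float64(-40.5), np.float64(3.4), np.float64(-0.0), np.float64(0.0), np.float64(1.88)] [np.float64(24.4), np.float64(-41.3), np.float64(3.4), np.float64(-0.0), np.float64(0.0), np.float64(1.88)] [np.float64(23.1), np.f
[... 563 characters left out ...]
64(3.4), np.float64(-0.0), np.float64(0.0), np.float64(1.88)] [np.float64(14.4), np.float64(-45.8), np.float64(3.4), np.float64(-0.0), np.float64(0.0), np.float64(1.88)] 
[np.float64(-0.0), np.float64(-0.0), np.float64(48.0), np.float64(0.0), np.float64(0.0), np.float64(0.0)] [np.float64(-0.0), np.float64(-0.0), np.float64(48.0), np.float64(0.0), np.float64(0.0), np.float64(0.0)] [np.float64(-0.0), np.float64(-0.0), np.float64(48.0), np.float64(0.0), np.float64(0.0), np.float64(0.0)] [np.float64(-0.0), np.float64(-0.0), np.float64(48.0), np.float64(0.0), np.float64(0.0), np.float64(0.0)] [np.float64(-0.0), np.float64(-0.0), np.float64(48.0), np.float64(0.0), np.float64(0.0), np.float64(0.0)]
```

drive_tool:
  targets:
    - [[1,0,0,-60,0,0,0],[1,0,0,-60,0,0,0],[1,33,-35,3,0,0,2],[1,32,-36,3,0,0,2],[1,31,-37,3,0,0,2]]

```text
time: 0.72
ee_pos: [0.2148, -0.3455, 0.342]
tool_rot: [0.995, 0.1, -0.0, -0.0]
wrist_force: [0.8, 0.9, 0.8]
width: 1.001
finger_force: 0.0
```

drive_tool:
  targets:
    - [[1,30,-38,3,0,0,2],[1,28,-39,3,0,0,2],[1,27,-40,3,0,0,2],[1,26,-41,3,0,0,2],[1,24,-41,3,0,0,2]]

```text
time: 1.35
ee_pos: [0.3225, -0.1299, 0.3271]
tool_rot: [1.0, 0.013, 0.0, 0.0]
wrist_force: [-0.5, -0.2, -0.4]
width: 0.999
finger_force: 0.0
```

drive_tool:
  targets:
    - [[1,23,-42,3,0,0,2],[1,22,-43,3,0,0,2],[1,20,-44,3,0,0,2],[1,19,-44,3,0,0,2],[1,0,0,0,0,0,0]]

```text
time: 1.98
ee_pos: [0.4071, -0.0095, 0.3152]
tool_rot: [0.999, -0.027, -0.001, -0.021]
wrist_force: [-0.4, -0.7, 0.2]
width: 1.001
finger_force: 0.0
```

```bash
python3 -c "
from h import *
st()
q=np.load('pad.npy');g=hold2w(q,[-.055,0,0])[0]
T=tool(q[2])
plan([(g+[0,0,.3],T,2),(g+[0,0,.05],T,5)])"
```

```text
t 1.975 p [ 0.4071 -0.0095  0.3152] F [-0.45 -0.67  0.25] w 1.001 x [[0.998, -0.055, -0.0], [-0.055, -0.998, 0.042], [-0.003, -0.042, -0.999]]
[np.float64(25.8), np.float64(-90.5), np.float64(11.3), np.float64(-1.19), np.float64(0.16), np.float64(3.75)] [np.float64(19.8), np.float64(-92.2), np.float64(9.5), np.float64(-1.19), np.float64(0.16), np.float64(3.75)] 
[np.float64(-0.0), np.float64(-0.0), np.float64(50.0), np.float64(0.0), np.float64(0.0), np.float64(0.0)] [np.float64(-0.0), np.float64(-0.0), np.float64(50.0), np.float64(0.0), np.float64(0.0), np.float64(0.0)] [np.float64(-0.0), np.float64(-0.0), np.float64(50.0), np.float64(0.0), np.float64(0.0), np.float64(0.0)] [np.float64(-0.0), np.float64(-0.0), np.float64(50.0), np.float64(0.0), np.float64(0.0), np.float64(0.0)] [np.float64(-0.0), np.float64(-0.0), np.float64(50.0), np.float64(0.0), np.float64(0.0), np.float64(0.0)]
```

drive_tool:
  targets:
    - [[1,12,-45,5,0,0,2],[1,11,-45,5,0,0,2],[1,10,-45,5,0,0,2],[1,9,-46,5,0,0,1.5],[1,0,0,0,0,0,0]]

```text
time: 2.6
ee_pos: [0.4523, 0.038, 0.311]
tool_rot: [0.997, -0.011, -0.006, -0.077]
wrist_force: [-0.1, 0.4, 0.5]
width: 0.995
finger_force: 0.0
```

```bash
python3 -c "
from h import *
st()
q=np.load('pad.npy');g=hold2w(q,[-.055,0,0])[0]
T=tool(q[2])
plan([(g+[0,0,.25],T,1),(g+[0,0,.03],T,5)])"
```

```text
t 2.6 p [0.4523 0.038  0.311 ] F [-0.08  0.43  0.53] w 0.995 x [[1.0, -0.023, -0.011], [-0.022, -0.988, 0.153], [-0.015, -0.153, -0.988]]
[np.float64(14.5), np.float64(-120.7), np.float64(80.2), np.float64(-8.69), np.float64(1.55), np.float64(9.32)] 
[np.float64(-0.0), np.float64(-0.0), np.float64(44.0), np.float64(0.0), np.float64(0.0), np.float64(0.0)] [np.float64(-0.0), np.float64(-0.0), np.float64(44.0), np.float64(0.0), np.float64(0.0), np.float64(0.0)] [np.float64(-0.0), np.float64(-0.0), np.float64(44.0), np.float64(0.0), np.float64(0.0), np.float64(0.0)] [np.float64(-0.0), np.float64(-0.0), np.float64(44.0), np.float64(0.0), np.float64(0.0), np.float64(0.0)] [np.float64(-0.0), np.float64(-0.0), np.float64(44.0), np.float64(0.0), np.float64(0.0), np.float64(0.0)]
```

```bash
python3 -c "
from h import *
st(); s=r.get_state();print(s['joint_pos'],s['joint_velocities'])"
```

```text
t 2.6 p [0.4523 0.038  0.311 ] F [-0.08  0.43  0.53] w 0.995 x [[1.0, -0.023, -0.011], [-0.022, -0.988, 0.153], [-0.015, -0.153, -0.988]]
[-0.02252466  0.12602453  0.0516164   1.51111376  0.15326561  3.14056461] [-0.00970609 -0.02466822 -0.01920368  0.00099278 -0.02435723 -0.00127957]
```

drive_tool:
  targets:
    - [[1,0,0,0,0,0,0]]

```text
time: 2.72
ee_pos: [0.4516, 0.0374, 0.3113]
tool_rot: [0.997, -0.012, -0.006, -0.076]
wrist_force: [0.6, -0.7, 0.2]
width: 1.001
finger_force: 0.0
```

```bash
python3 -c "
from h import *
st(); s=r.get_state();print(s['joint_pos'],s['joint_velocities'])"
```

```text
t 2.725 p [0.4516 0.0374 0.3113] F [ 0.63 -0.66  0.19] w 1.001 x [[1.0, -0.024, -0.011], [-0.022, -0.988, 0.152], [-0.014, -0.152, -0.988]]
[-0.02332918  0.12410358  0.05019296  1.5110963   0.15232935  3.14060854] [-0.00143367 -0.00972734 -0.00521016 -0.00079575  0.00217792  0.00089618]
```

J6 has reached its limit, so I'll use the half-turn-equivalent grasp and rotate about tool -z.

drive_tool:
  targets:
    - [[1,0,0,0,0,0,-10.5],[1,0,0,0,0,0,-10.5],[1,0,0,0,0,0,-10.5],[1,0,0,0,0,0,-10.5],[1,0,0,0,0,0,-10.5]]

```text
time: 3.35
ee_pos: [0.4514, 0.0372, 0.3115]
tool_rot: [0.898, 0.433, 0.029, -0.071]
wrist_force: [-1.1, 0.5, -0.0]
width: 1.002
finger_force: 0.0
```

drive_tool:
  targets:
    - [[1,0,0,0,0,0,-10.5],[1,0,0,0,0,0,-10.5],[1,0,0,0,0,0,-10.5],[1,0,0,0,0,0,-10.5],[1,0,0,0,0,0,-10.5]]

```text
time: 3.98
ee_pos: [0.4514, 0.0372, 0.3115]
tool_rot: [0.614, 0.786, 0.057, -0.051]
wrist_force: [0.8, -0.3, -0.5]
width: 0.996
finger_force: 0.0
```

```bash
sed -i 's/print(\[\*np.round(\(.*\),1),\*np.round(\(.*\),2)\],end/print(np.round([*\1,*\2],1).tolist(),end/' h.py; python3 -c "
from h import *
st()
q=np.load('pad.npy');g=hold2w(q,[-.055,0,0])[0]
T=tool(q[2]+np.pi)
plan([(g+[0,0,.2],T,8),(g+[0,0,.03],T,4)])"
```

```text
t 3.975 p [0.4514 0.0372 0.3115] F [ 0.78 -0.28 -0.53] w 0.996 x [[-0.241, 0.97, -0.01], [0.959, 0.24, 0.152], [0.15, 0.027, -0.988]]
[13.2, 5.7, 16.3, 0.8, -0.8, -8.2] [12.5, 7.7, 16.0, 0.8, -0.8, -8.2] [11.5, 9.7, 15.7, 0.8, -0.8, -8.2] [10.2, 11.4, 15.4, 0.8, -0.8, -8.2] [8.7, 13.0, 15.1, 0.8, -0.8, -8.2] [7.0, 14.3, 14.8, 0.8, -0.8, -8.2] [5.1, 15.4, 14.5, 0.8, -0.8, -8.2] [3.1, 16.1, 14.2, 0.8, -0.8, -8.2] 
[-0.0, -0.0, 42.5, 0.0, 0.0, 0.0] [-0.0, -0.0, 42.5, 0.0, 0.0, 0.0] [-0.0, -0.0, 42.5, 0.0, 0.0, 0.0] [-0.0, -0.0, 42.5, 0.0, 0.0, 0.0]
```

drive_tool:
  targets:
    - [[1,13,6,16,0.8,-0.8,-8.2],[1,12.5,8,16,0.8,-0.8,-8.2],[1,11.5,10,16,0.8,-0.8,-8.2],[1,10,11.5,15,0.8,-0.8,-8.2],[1,9,13,15,0.8,-0.8,-8.2]]

```text
time: 4.6
ee_pos: [0.4635, 0.1204, 0.2419]
tool_rot: [0.3, 0.953, 0.023, -0.022]
wrist_force: [-0.7, -0.3, 0.3]
width: 0.998
finger_force: 0.0
```

drive_tool:
  targets:
    - [[1,7,14,15,0.8,-0.8,-8.2],[1,5,15,14,0.8,-0.8,-8.2],[1,3,16,14,0.8,-0.8,-8.2],[1,0,0,0,0,0,0],[1,0,0,0,0,0,0]]

```text
time: 5.22
ee_pos: [0.4696, 0.1687, 0.2014]
tool_rot: [0.094, 0.996, 0.002, -0.003]
wrist_force: [0.8, -0.4, -0.7]
width: 0.999
finger_force: 0.0
```

```bash
python3 -c "
from h import *
st(); print(r.get_state()['joint_pos'])
q=np.load('pad.npy');g=hold2w(q,[-.055,0,0])[0]
T=tool(q[2]+np.pi)
plan([(g+[0,0,.2],T,1),(g+[0,0,.03],T,4)])"
```

```text
t 5.225 p [0.4696 0.1687 0.2014] F [ 0.75 -0.36 -0.71] w 0.999 x [[-0.982, 0.187, -0.006], [0.186, 0.982, 0.004], [0.007, 0.003, -1.0]]
[ 0.34126334  0.22222266 -0.09830722  1.25470672  0.00555514  0.52884357]
[1.0, 0.4, 1.4, 0.1, -0.4, -0.1] 
[-0.0, -0.0, 42.5, 0.0, 0.0, 0.0] [-0.0, -0.0, 42.5, 0.0, 0.0, 0.0] [-0.0, -0.0, 42.5, 0.0, 0.0, 0.0] [-0.0, -0.0, 42.5, 0.0, 0.0, 0.0]
```

drive_tool:
  targets:
    - [[1,1,0.4,45,0,-0.4,0],[1,0,0,45,0,0,0],[1,0,0,45,0,0,0],[0.85,0,0,40,0,0,0],[0.85,0,0,12,0,0,0]]

```text
time: 5.85
ee_pos: [0.4676, 0.1691, 0.0126]
tool_rot: [0.094, 0.996, 0.001, -0.001]
wrist_force: [0.4, -0.3, -0.2]
width: 0.849
finger_force: 0.0
```

drive_tool:
  targets:
    - [[0.85,0,0,5,0,0,0],[0.85,0,0,3,0,0,0],[0.85,0,0,2,0,0,0],[0.85,0,0,0,0,0,0]]

```text
time: 6.35
ee_pos: [0.4689, 0.1703, 0.0043]
tool_rot: [0.092, 0.996, 0.001, 0.0]
wrist_force: [-0.2, -0.9, 0.7]
width: 0.846
finger_force: 0.0
```

drive_tool:
  targets:
    - [[0.85,0,0,2,0,0,0],[0.85,0,0,2,0,0,0],[0.85,0,0,0,0,0,0]]

```text
time: 6.72
ee_pos: [0.4684, 0.1701, -0.0004]
tool_rot: [0.092, 0.996, 0.001, -0.0]
wrist_force: [-0.4, 0.0, 0.1]
width: 0.847
finger_force: 0.0
```

drive_tool:
  targets:
    - [[0.85,0,0,2,0,0,0],[0.85,0,0,0,0,0,0]]

```text
time: 6.98
ee_pos: [0.4684, 0.1701, -0.0024]
tool_rot: [0.092, 0.996, 0.001, 0.0]
wrist_force: [0.4, 0.2, 0.9]
width: 0.852
finger_force: 0.0
```

drive_tool:
  targets:
    - [[0.85,0,0,2,0,0,0],[0.85,0,0,0,0,0,0]]

```text
time: 7.22
ee_pos: [0.4685, 0.1701, -0.0044]
tool_rot: [0.092, 0.996, 0.001, 0.0]
wrist_force: [-0.7, 0.7, -0.0]
width: 0.85
finger_force: 0.0
```

drive_tool:
  targets:
    - [[0.8,0,0,1.5,0,0,0],[0.8,0,0,0,0,0,0]]

```text
time: 7.48
ee_pos: [0.4685, 0.1701, -0.0058]
tool_rot: [0.092, 0.996, 0.001, 0.0]
wrist_force: [0.6, 0.3, 0.2]
width: 0.799
finger_force: 0.0
```

drive_tool:
  targets:
    - [[0.8,0,0,1.5,0,0,0],[0.8,0,0,0,0,0,0]]

```text
time: 7.72
ee_pos: [0.4687, 0.1702, -0.0071]
tool_rot: [0.092, 0.996, 0.001, 0.0]
wrist_force: [-0.5, 0.3, 1.9]
width: 0.802
finger_force: 1.2
```

drive_tool:
  targets:
    - [[0.8,0,0,1,0,0,0],[0.8,0,0,0,0,0,0]]

```text
time: 7.98
ee_pos: [0.4687, 0.1702, -0.0073]
tool_rot: [0.092, 0.996, 0.001, 0.001]
wrist_force: [-6.6, -0.7, 23.2]
width: 0.8
finger_force: 11.9
```

drive_tool:
  targets:
    - [[0.8,0,0,-3.5,0,0,0],[0.5,0,0,0,0,0,0],[0.5,0,0,0,0,0,0],[0.5,0,0,0,0,0,0],[0.5,0,0,0,0,0,0]]
  force: 60

```text
time: 8.6
ee_pos: [0.4688, 0.1702, -0.0038]
tool_rot: [0.092, 0.996, 0.001, 0.0]
wrist_force: [-7.7, -3.1, 23.2]
width: 0.73
finger_force: 60.3
```

drive_tool:
  targets:
    - [[0.5,0,0,-10,0,0,0],[0.5,0,0,-20,0,0,0],[0.5,0,0,-30,0,0,0],[0.5,0,0,-40,0,0,0],[0.5,0,0,0,0,0,0]]

```text
time: 9.22
ee_pos: [0.4702, 0.1706, 0.098]
tool_rot: [0.092, 0.996, 0.002, 0.002]
wrist_force: [1.2, -0.6, -1.7]
width: 0.723
finger_force: 66.8
```

Run:
```python
from h import *
st()
out=[]
for n in("scene","top"):
    im=r.get_image(n)[:,:,::-1]; cv2.imwrite(f"pics/{n}1.png",im)
    u,v=proj(n,r.get_state()["ee_pos"])[0].astype(int); out.append(cv2.resize(im[v-50:v+50,u-65:u+65],None,fx=3,fy=3,interpolation=cv2.INTER_CUBIC))
cv2.imwrite("pics/g1.png",np.hstack(out))
# via: before bed; tool frame: x reversed; TCP offset so that pad underside etc.
h=np.load('hold.npy');p=np.load('pad.npy')
s=r.get_state();T=tool(h[2]+np.pi,0)
for tl in (-30,30): print((R.from_euler('z',h[2]+np.pi)*R.from_euler('y',tl,degrees=True)*R.from_euler('x',180,degrees=True)).as_matrix()[:,2].round(2), (bed2w(h,[0,0,-1])-bed2w(h,[0,0,0])).round(2))
```

```text
t 9.225 p [0.4702 0.1706 0.098 ] F [ 1.15 -0.59 -1.7 ] w 0.723 x [[-0.983, 0.184, 0.005], [0.184, 0.983, 0.004], [-0.004, 0.005, -1.0]]
[-0.47  0.17 -0.87] [[ 0.47 -0.17 -0.87]]
[ 0.47 -0.17 -0.87] [[ 0.47 -0.17 -0.87]]
```

View pics/g1.png

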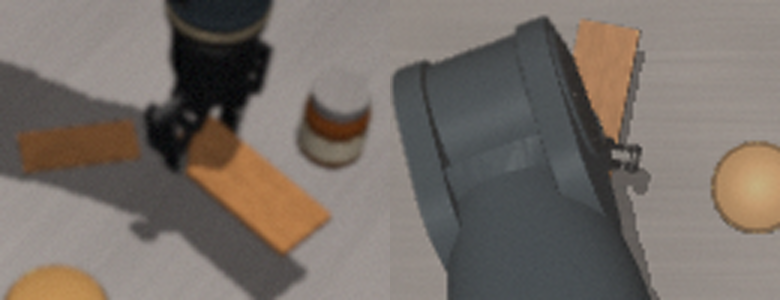

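The pad is gripped and lifted. In the left crop its far corners are at (330,215) and (285,252). Checking those against the assumed in-hand pose, then planning the approach.

```bash
cat >> h.py <<'E'
# pad in tool: pad x = -tool x, pad z = -tool z ; pad underside centre in tool axes
OFF=np.array([-.055,0,-.0038])
def tcp_for(h,bx,by,bz,dyaw=0):
    Q=tool(h[2]+np.pi,-30); return bed2w(h,[bx,by,bz])[0]-Q.apply(OFF),Q
def pad_in_bed(h):
    s=r.get_state();Q=R.from_quat(s["tool_rot"]);w=s["ee_pos"]+Q.apply(OFF)
    B=(R.from_euler('z',h[2]).as_matrix()@RB); o=bed2w(h,[0,0,0])[0]
    return (B.T@(w-o)*1e3).round(1), (R.from_matrix(B).inv()*Q*R.from_euler('y',180,degrees=True)).as_rotvec(degrees=True).round(2)
E
python3 - <<'E'
from h import *
s=r.get_state();Q=R.from_quat(s["tool_rot"]);u,v=proj("scene",s["ee_pos"])[0].astype(int)
for f in(.08,): 
  for y in(.032,-.032):
    w=s["ee_pos"]+Q.apply(OFF+[-f,y,-.01]); print(((proj("scene",w)[0]-[u-65,v-50]+.5)*3-.5).round(1))
h=np.load('hold.npy')
P,Q=tcp_for(h,-.06,0,.06); P2,_=tcp_for(h,-.06,0,.06)
print(P, Q.as_matrix()[:,2])
plan([(s["ee_pos"]+[-.05,0,.15],R.from_quat(s["tool_rot"]),4),(P+[-.04,0,.10],Q,12)])
E
```

```text
[327.3 213.3]
[278.4 251.7]
[ 0.40030612 -0.12842607  0.06117063] [ 0.46913218 -0.17295952 -0.8660254 ]
[12.3, -2.2, -37.5, 0.0, 0.0, 0.0] [12.3, -2.2, -37.5, 0.0, 0.0, 0.0] [12.3, -2.2, -37.5, 0.0, 0.0, 0.0] [12.3, -2.2, -37.5, 0.0, 0.0, 0.0] 
[0.2, -25.4, 6.9, 0.2, -2.5, 0.8] [0.2, -25.3, 7.0, 0.2, -2.5, 0.8] [0.1, -25.3, 7.1, 0.2, -2.5, 0.8] [0.1, -25.3, 7.2, 0.2, -2.5, 0.8] [0.1, -25.2, 7.3, 0.2, -2.5, 0.8] [0.0, -25.2, 7.4, 0.2, -2.5, 0.8] [0.0, -25.2, 7.5, 0.2, -2.5, 0.8] [-0.0, -25.2, 7.6, 0.2, -2.5, 0.8] [-0.0, -25.1, 7.7, 0.2, -2.5, 0.8] [-0.0, -25.1, 7.8, 0.2, -2.5, 0.8] [-0.0, -25.1, 7.9, 0.2, -2.5, 0.8] [-0.0, -25.0, 8.0, 0.2, -2.5, 0.8]
```

drive_tool:
  targets:
    - [[0.5,12,-2,-37,0,0,0],[0.5,12,-2,-37,0,0,0],[0.5,12,-2,-37,0,0,0],[0.5,12,-2,-37,0,0,0],[0.5,0,-25,7,0.2,-2.5,0.8]]

```text
time: 9.95
ee_pos: [0.4162, 0.1468, 0.2375]
tool_rot: [0.099, 0.995, -0.002, 0.023]
wrist_force: [-0.2, -0.7, -1.7]
width: 0.726
finger_force: 66.8
```

drive_tool:
  targets:
    - [[0.5,0,-25,7,0.2,-2.5,0.8],[0.5,0,-25,7,0.2,-2.5,0.8],[0.5,0,-25,7,0.2,-2.5,0.8],[0.5,0,-25,7,0.2,-2.5,0.8],[0.5,0,-25,7,0.2,-2.5,0.8]]

```text
time: 10.58
ee_pos: [0.3905, 0.0222, 0.2007]
tool_rot: [0.133, 0.982, -0.022, 0.129]
wrist_force: [-0.7, -0.8, -0.3]
width: 0.727
finger_force: 66.8
```

drive_tool:
  targets:
    - [[0.5,0,-25,8,0.2,-2.5,0.8],[0.5,0,-25,8,0.2,-2.5,0.8],[0.5,0,-25,8,0.2,-2.5,0.8],[0.5,0,-25,8,0.2,-2.5,0.8],[0.5,0,-25,8,0.2,-2.5,0.8]]

```text
time: 11.2
ee_pos: [0.3666, -0.1011, 0.1638]
tool_rot: [0.165, 0.957, -0.04, 0.235]
wrist_force: [0.5, -0.3, -1.2]
width: 0.724
finger_force: 66.8
```

drive_tool:
  targets:
    - [[0.5,0,-25,8,0.2,-2.5,0.8],[0.5,0,0,0,0,0,0],[0.5,0,0,0,0,0,0]]

```text
time: 11.58
ee_pos: [0.3625, -0.1252, 0.1577]
tool_rot: [0.172, 0.951, -0.043, 0.255]
wrist_force: [0.3, 0.3, -1.3]
width: 0.726
finger_force: 66.7
```

Run:
```python
from h import *
st(); print(r.get_state()["joint_pos"])
h=np.load('hold.npy');print(pad_in_bed(h))
P,Q=tcp_for(h,-.03,0,.07);plan([(P,Q,5)])
```

```text
t 11.575 p [ 0.3625 -0.1252  0.1577] F [ 0.25  0.32 -1.3 ] w 0.726 x [[-0.811, 0.348, 0.47], [0.304, 0.937, -0.17], [-0.499, 0.005, -0.866]]
[-0.32281919 -0.47681491 -0.95796035  0.56676946 -0.01188221  0.03138162]
(array([-43.4, -10.4, 161.9]), array([ 0.19,  0.04, -0.29]))
[-2.7, 2.0, 18.4, 0.0, -0.0, -0.1] [-2.7, 2.0, 18.4, 0.0, -0.0, -0.1] [-2.7, 2.0, 18.4, 0.0, -0.0, -0.1] [-2.7, 2.0, 18.4, 0.0, -0.0, -0.1] [-2.7, 2.0, 18.4, 0.0, -0.0, -0.1]
```

drive_tool:
  targets:
    - [[0.5,-3,2,18,0,0,0],[0.5,-3,2,18,0,0,0],[0.5,-3,2,18,0,0,0],[0.5,-3,2,18,0,0,0],[0.5,0,2,12,0,0,0]]

```text
time: 12.2
ee_pos: [0.4163, -0.1331, 0.0908]
tool_rot: [0.171, 0.951, -0.043, 0.255]
wrist_force: [-0.2, 0.6, -0.8]
width: 0.724
finger_force: 66.8
```

drive_tool:
  targets:
    - [[0.5,0,0,0,0,0,0],[0.5,0,0,0,0,0,0]]

```text
time: 12.45
ee_pos: [0.4156, -0.1335, 0.0918]
tool_rot: [0.171, 0.951, -0.043, 0.255]
wrist_force: [0.3, -0.9, -0.4]
width: 0.725
finger_force: 66.7
```

Run:
```python
from h import *
st(); print(r.get_state()["joint_pos"])
h=np.load('hold.npy');print(pad_in_bed(h))
s=r.get_state();Q=R.from_quat(s["tool_rot"]);out=[]
for n,c in(("scene",(255,225)),("top",(330,110))):
    im=r.get_image(n)[:,:,::-1]; cv2.imwrite(f"pics/{n}2.png",im); k=4
    im=cv2.resize(im[c[1]:c[1]+110,c[0]:c[0]+100],None,fx=k,fy=k,interpolation=cv2.INTER_CUBIC)
    w=s["ee_pos"]+Q.apply(OFF+np.array([(-.08,.032,-.01),(-.08,-.032,-.01),(.02,-.032,-.01),(.02,.032,-.01)]))
    l=[w, bed2w(h,np.array([(.17,.032,h[4]),(.17,-.032,h[4]),(.004,-.032,h[4]),(.004,.032,h[4])]))]
    for a,col in zip(l,((255,255,0),(0,255,255))): cv2.polylines(im,[(((proj(n,a)-c+.5)*k-.5)*8).astype(np.int32)],True,col,1,cv2.LINE_AA,3)
    out.append(im)
cv2.imwrite("pics/a2.png",np.hstack(out))
```

```text
t 12.45 p [ 0.4156 -0.1335  0.0918] F [ 0.29 -0.95 -0.41] w 0.725 x [[-0.811, 0.347, 0.471], [0.303, 0.938, -0.169], [-0.5, 0.005, -0.866]]
[-0.29117998 -0.24377426 -1.02328023  0.26788337 -0.02720151  0.05754142]
(array([-30.7,   0.3,  78.5]), array([ 0.22, -0.02, -0.22]))
```

View pics/a2.png

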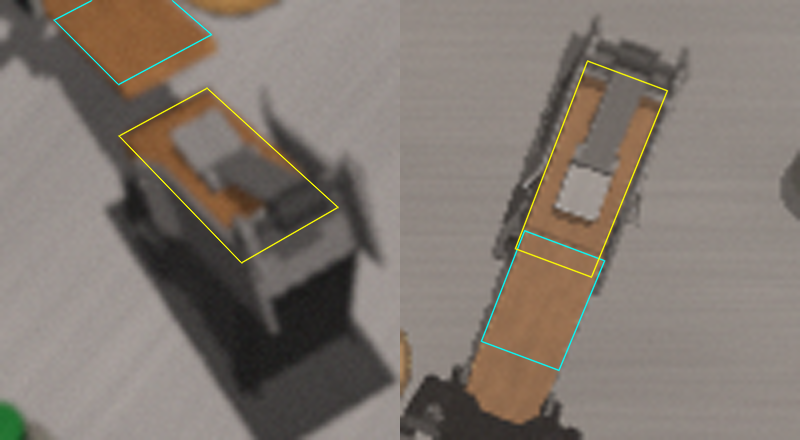

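The pad hovers just in front of the pile and is aligned in the top view. I'll measure the lateral offset precisely from the edge profiles.

```bash
cat > lat.py <<'E'
from h import *
h=np.load('hold.npy'); im=cv2.GaussianBlur(cv2.imread("pics/top2.png").astype(np.float32),(0,0),.6)
def edges(z,xs):
    ys=np.arange(-.055,.0551,.0005)
    for x in xs:
        uv=proj("top",bed2w(h,np.c_[np.full_like(ys,x),ys,np.full_like(ys,z)])).astype(np.float32)
        p=cv2.remap(im,uv[None,:,0],uv[None,:,1],cv2.INTER_LINEAR)[0]; s=p[:,2]-p[:,0]
        t=np.median(s[80:140])/2; m=np.where(s>t)[0]
        print(round(z*1e3),round(x*1e3), "y", (ys[m[0]]*1e3).round(1),(ys[m[-1]]*1e3).round(1),"mid",((ys[m[0]]+ys[m[-1]])*500).round(1), "sat",round(float(t*2)))
edges(.0885,[-.06,-.05,-.04,-.03,-.01,.01,.03,.04]); edges(.028,[.05,.06,.07,.08,.1,.12,.14])
E
python3 lat.py
```

```text
88 -60 y -32.0 32.5 mid 0.3 sat 66
88 -50 y -31.5 33.0 mid 0.8 sat 66
88 -40 y -32.0 32.0 mid 0.0 sat 68
88 -30 y -31.5 32.5 mid 0.5 sat 68
88 -10 y -31.5 32.0 mid 0.3 sat 70
88 10 y -32.5 32.0 mid -0.2 sat 69
88 30 y -32.0 32.0 mid 0.0 sat 69
88 40 y -32.0 32.5 mid 0.3 sat 69
28 50 y -55.0 35.0 mid -10.0 sat 27
28 60 y -55.0 55.0 mid 0.0 sat 13
28 70 y -55.0 55.0 mid 0.0 sat 13
28 80 y -55.0 55.0 mid 0.0 sat 13
28 100 y -55.0 55.0 mid 0.0 sat 11
28 120 y -55.0 55.0 mid 0.0 sat 12
28 140 y -55.0 55.0 mid 0.0 sat 12
```

```bash
sed -i 's/t=np.median.*;/t=33;/; s/^edges.*//' lat.py
cat >> lat.py <<'E'
X=[.015,.03,.05,.06,.07,.08,.1,.11,.12,.13]
edges(.028,X[2:])
im=cv2.GaussianBlur(cv2.imread("pics/top0.png").astype(np.float32),(0,0),.6); print(); edges(.028,X)
E
python3 lat.py
```

```text
28 50 y -32.5 32.0 mid -0.2 sat 66
28 60 y -32.0 32.0 mid 0.0 sat 66
28 70 y -32.5 32.0 mid -0.2 sat 66
28 80 y -32.5 32.0 mid -0.2 sat 66
28 100 y -32.5 32.5 mid 0.0 sat 66
28 110 y -32.5 32.5 mid 0.0 sat 66
28 120 y -32.5 33.0 mid 0.3 sat 66
28 130 y -32.0 32.5 mid 0.3 sat 66

28 15 y -32.5 32.0 mid -0.2 sat 66
28 30 y -33.0 32.0 mid -0.5 sat 66
28 50 y -32.5 32.0 mid -0.2 sat 66
28 60 y -32.0 32.0 mid 0.0 sat 66
28 70 y -32.5 32.0 mid -0.2 sat 66
28 80 y -32.5 32.0 mid -0.2 sat 66
28 100 y -33.0 32.5 mid -0.2 sat 66
28 110 y -32.5 32.5 mid 0.0 sat 66
28 120 y -32.5 33.0 mid 0.3 sat 66
28 130 y -32.5 32.5 mid 0.0 sat 66
```

Pad and pile centre lines agree within 0.5 mm. Now I lower onto the pile by feel.

drive_tool:
  targets:
    - [[0.5,0,0,16,0,0,0],[0.5,0,0,14,0,0,0],[0.5,0,0,8,0,0,0],[0.5,0,0,3,0,0,0],[0.5,0,0,0,0,0,0]]

```text
time: 13.18
ee_pos: [0.4347, -0.141, 0.0561]
tool_rot: [0.172, 0.95, -0.043, 0.255]
wrist_force: [0.5, 0.0, -0.9]
width: 0.727
finger_force: 66.8
```

drive_tool:
  targets:
    - [[0.5,0,0,2,0,0,0],[0.5,0,0,0,0,0,0]]

```text
time: 13.42
ee_pos: [0.4357, -0.1413, 0.0544]
tool_rot: [0.172, 0.95, -0.043, 0.256]
wrist_force: [0.2, -0.2, -1.3]
width: 0.724
finger_force: 66.8
```

drive_tool:
  targets:
    - [[0.5,0,0,2,0,0,0],[0.5,0,0,0,0,0,0]]

```text
time: 13.68
ee_pos: [0.4366, -0.1417, 0.0525]
tool_rot: [0.172, 0.95, -0.043, 0.255]
wrist_force: [0.5, 0.6, -1.6]
width: 0.726
finger_force: 66.8
```

```bash
cat > p.py <<'E'
from h import *
h=np.load('hold.npy');s=r.get_state();B=R.from_euler('z',h[2]).as_matrix()@RB
print(s["time"],*pad_in_bed(h),"Fbed",(B.T@s["wrist_force"]).round(2),"Tbed",(B.T@s["torque"]).round(2),s["width"].round(3))
E
python3 p.py
```

```text
Traceback (most recent call last):
  File "p.py", line 3, in <module>
    print(s["time"],*pad_in_bed(h),"Fbed",(B.T@s["wrist_force"]).round(2),"Tbed",(B.T@s["torque"]).round(2),s["width"].round(3))
                                                                                                            ^^^^^^^^^^^^^^^^
AttributeError: 'float' object has no attribute 'round'
```

```bash
sed -i 's/,s\["width"\].round(3))/)/' p.py; python3 p.py
```

```text
13.675 [-30.9  -0.1  33.2] [ 0.19 -0.03 -0.27] Fbed [-0.57  0.69 -1.53] Tbed [-0.    0.63 -0.03]
```

drive_tool:
  targets:
    - [[0.5,0,0,1.5,0,0,0],[0.5,0,0,0,0,0,0]]

```text
time: 13.92
ee_pos: [0.4373, -0.1419, 0.0512]
tool_rot: [0.172, 0.951, -0.043, 0.255]
wrist_force: [-0.1, 0.3, -0.5]
width: 0.724
finger_force: 66.8
```

```bash
python3 p.py
```

```text
13.925 [-30.9  -0.1  31.7] [ 0.19 -0.03 -0.27] Fbed [-0.45  0.23 -0.3 ] Tbed [-0.01  0.6   0.03]
```

drive_tool:
  targets:
    - [[0.5,0,0,1.5,0,0,0],[0.5,0,0,0,0,0,0]]

```text
time: 14.18
ee_pos: [0.438, -0.1421, 0.0498]
tool_rot: [0.172, 0.951, -0.043, 0.255]
wrist_force: [0.5, -0.2, -1.1]
width: 0.724
finger_force: 66.8
```

```bash
python3 p.py
```

```text
14.175 [-30.9  -0.1  30.1] [ 0.19 -0.03 -0.27] Fbed [-0.07 -0.05 -1.28] Tbed [-0.02  0.65  0.02]
```

drive_tool:
  targets:
    - [[0.5,0,0,1,0,0,0],[0.5,0,0,0,0,0,0]]

```text
time: 14.42
ee_pos: [0.4385, -0.1423, 0.049]
tool_rot: [0.172, 0.95, -0.043, 0.255]
wrist_force: [0.1, -0.6, -1.2]
width: 0.721
finger_force: 66.8
```

```bash
python3 p.py
```

```text
14.425 [-30.9  -0.1  29.2] [ 0.19 -0.04 -0.27] Fbed [-0.37 -0.51 -1.2 ] Tbed [0.06 0.55 0.02]
```

drive_tool:
  targets:
    - [[0.5,0,0,1,0,0,0],[0.5,0,0,0,0,0,0]]

```text
time: 14.68
ee_pos: [0.439, -0.1425, 0.0482]
tool_rot: [0.171, 0.95, -0.043, 0.256]
wrist_force: [-1.2, 0.1, 0.3]
width: 0.729
finger_force: 66.9
```

```bash
python3 p.py
```

```text
14.675 [-30.8  -0.1  28.2] [ 0.19 -0.04 -0.27] Fbed [-0.81 -0.34  0.82] Tbed [0.04 0.53 0.02]
```

drive_tool:
  targets:
    - [[0.5,0,0,1,0,0,0],[0.5,0,0,0,0,0,0]]

```text
time: 14.92
ee_pos: [0.4394, -0.1426, 0.0473]
tool_rot: [0.171, 0.95, -0.043, 0.255]
wrist_force: [-1.1, 0.7, 1.8]
width: 0.725
finger_force: 67.1
```

```bash
python3 p.py
```

```text
14.925 [-30.9  -0.1  27.2] [ 0.19 -0.04 -0.27] Fbed [-0.16  0.32  2.23] Tbed [0.02 0.48 0.01]
```

Contact is at bed z ≈ 28.5 mm. I back off slightly and slide in.

drive_tool:
  targets:
    - [[0.5,0,0,-0.8,0,0,0],[0.5,-5,0,0,0,0,0],[0.5,-5,0,0,0,0,0],[0.5,-5,0,0,0,0,0],[0.5,-5,0,0,0,0,0]]

```text
time: 15.55
ee_pos: [0.4556, -0.1488, 0.0583]
tool_rot: [0.172, 0.95, -0.043, 0.256]
wrist_force: [-1.6, 0.9, 0.8]
width: 0.724
finger_force: 67.0
```

```bash
python3 p.py
```

```text
15.55 [-10.4  -0.2  28.1] [ 0.19 -0.04 -0.27] Fbed [-1.16  0.29  1.56] Tbed [0.06 0.63 0.03]
```

drive_tool:
  targets:
    - [[0.5,-4,0,0,0,0,0],[0.5,-4,0,0,0,0,0],[0.5,-4,0,0,0,0,0]]

```text
time: 15.92
ee_pos: [0.4639, -0.1519, 0.0632]
tool_rot: [0.172, 0.951, -0.043, 0.254]
wrist_force: [-10.6, 3.6, 2.2]
width: 0.725
finger_force: 67.6
```

```bash
python3 p.py
```

```text
15.925 [-0.3 -0.2 27.7] [ 0.19  0.11 -0.26] Fbed [-8.56 -0.25  7.5 ] Tbed [0.14 2.06 0.08]
```

drive_tool:
  targets:
    - [[0.5,-4,0,0,0,0,0],[0.5,-4,0,0,0,0,0],[0.5,-4,0,0,0,0,0]]

```text
time: 16.3
ee_pos: [0.4727, -0.1552, 0.0684]
tool_rot: [0.172, 0.951, -0.043, 0.253]
wrist_force: [-16.4, 6.7, 3.8]
width: 0.72
finger_force: 68.1
```

```bash
python3 p.py
```

```text
16.3 [10.5 -0.3 27.5] [ 0.19  0.22 -0.26] Fbed [-13.41   0.57  12.14] Tbed [0.13 2.87 0.02]
```

drive_tool:
  targets:
    - [[0.5,0,0,-1,0,0,0],[0.5,-3,0,0,0,0,0],[0.5,-3,0,0,0,0,0]]

```text
time: 16.68
ee_pos: [0.4776, -0.157, 0.0726]
tool_rot: [0.171, 0.951, -0.043, 0.254]
wrist_force: [-8.3, 3.3, -0.3]
width: 0.726
finger_force: 67.3
```

```bash
python3 p.py
```

```text
16.675 [17.1 -0.3 28.5] [ 0.2   0.16 -0.26] Fbed [-7.88  0.22  4.24] Tbed [0.2  1.98 0.05]
```

drive_tool:
  targets:
    - [[0.5,-3,0,0,0,0,0],[0.5,-3,0,-0.3,0,0,0],[0.5,-3,0,0,0,0,0]]

```text
time: 17.05
ee_pos: [0.4864, -0.1603, 0.0787]
tool_rot: [0.172, 0.951, -0.043, 0.255]
wrist_force: [-1.6, 0.7, -1.6]
width: 0.729
finger_force: 66.8
```

```bash
python3 p.py
```

```text
17.05 [28.3 -0.4 29.3] [ 0.19 -0.03 -0.27] Fbed [-2.27  0.15 -0.5 ] Tbed [-0.01  1.16 -0.01]
```

drive_tool:
  targets:
    - [[0.5,-3,0,0,0,0,0],[0.5,-3,0,0,0,0,0],[0.5,-3,0,0,0,0,0],[0.5,-3,0,0,0,0,0]]

```text
time: 17.55
ee_pos: [0.4962, -0.1639, 0.0848]
tool_rot: [0.172, 0.95, -0.043, 0.255]
wrist_force: [-2.4, 0.9, -2.4]
width: 0.726
finger_force: 66.7
```

```bash
python3 p.py
```

```text
17.55 [40.3 -0.4 29.4] [ 0.19 -0.04 -0.27] Fbed [-3.4   0.06 -0.8 ] Tbed [ 0.05  1.06 -0.04]
```

drive_tool:
  targets:
    - [[0.5,-5,0.2,0,0,0,0],[0.5,-5,0.2,0,0,0,0],[0.5,-5,0,0,0,0,0],[0.5,-5,0,0,0,0,0]]

```text
time: 18.05
ee_pos: [0.5127, -0.1697, 0.0949]
tool_rot: [0.172, 0.95, -0.043, 0.256]
wrist_force: [-1.8, 0.6, -2.0]
width: 0.724
finger_force: 66.7
```

```bash
python3 p.py
```

```text
18.05 [60.6 -0.1 29.4] [ 0.19 -0.04 -0.27] Fbed [-2.63 -0.08 -0.74] Tbed [0.01 1.06 0.04]
```

drive_tool:
  targets:
    - [[0.5,-5,0,0,0,0,0],[0.5,-5,0,0,0,0,0],[0.5,-5,0,0,0,0,0],[0.5,-4,0,0,0,0,0]]

```text
time: 18.55
ee_pos: [0.5281, -0.1755, 0.1044]
tool_rot: [0.172, 0.95, -0.043, 0.256]
wrist_force: [-1.1, 1.5, -3.9]
width: 0.723
finger_force: 66.6
```

```bash
python3 p.py
```

```text
18.55 [79.5 -0.2 29.4] [ 0.19 -0.04 -0.27] Fbed [-3.27  1.01 -2.62] Tbed [ 0.06  1.01 -0.01]
```

Now the last centimetre, watching for the stop.

drive_tool:
  targets:
    - [[0.5,-2,0,0,0,0,0],[0.5,-2,0,0,0,0,0],[0.5,-2,0,0,0,0,0],[0.5,0,0,0,0,0,0]]

```text
time: 19.05
ee_pos: [0.5329, -0.1773, 0.1075]
tool_rot: [0.172, 0.95, -0.043, 0.256]
wrist_force: [1.5, 0.7, -3.2]
width: 0.725
finger_force: 66.6
```

```bash
python3 p.py
```

```text
19.05 [85.5 -0.2 29.5] [ 0.19 -0.07 -0.27] Fbed [-0.59  1.2  -3.35] Tbed [0.07 0.71 0.01]
```

drive_tool:
  targets:
    - [[0.5,-1,0,0,0,0,0],[0.5,-1,0,0,0,0,0],[0.5,0,0,0,0,0,0]]

```text
time: 19.42
ee_pos: [0.5344, -0.1778, 0.1084]
tool_rot: [0.171, 0.95, -0.043, 0.256]
wrist_force: [0.0, -0.2, -3.5]
width: 0.723
finger_force: 66.6
```

```bash
python3 p.py
```

```text
19.425 [87.3 -0.2 29.5] [ 0.19 -0.05 -0.27] Fbed [-1.64 -0.19 -3.07] Tbed [ 0.06  0.91 -0.01]
```

drive_tool:
  targets:
    - [[0.5,-1,0,0,0,0,0],[0.5,0,0,0,0,0,0]]

```text
time: 19.68
ee_pos: [0.5345, -0.1779, 0.1082]
tool_rot: [0.171, 0.951, -0.043, 0.255]
wrist_force: [-4.9, 0.8, -6.3]
width: 0.728
finger_force: 66.6
```

```bash
python3 p.py
```

```text
19.675 [87.4 -0.3 29.2] [ 0.19  0.03 -0.26] Fbed [-7.43 -0.94 -3.02] Tbed [0.   1.78 0.07]
```

drive_tool:
  targets:
    - [[0.5,-0.7,0,0,0,0,0],[0.5,0,0,0,0,0,0]]

```text
time: 19.92
ee_pos: [0.5346, -0.178, 0.1081]
tool_rot: [0.172, 0.951, -0.043, 0.254]
wrist_force: [-6.3, 2.2, -5.6]
width: 0.727
finger_force: 66.7
```

```bash
python3 p.py
```

```text
19.925 [87.4 -0.3 29. ] [ 0.19  0.09 -0.26] Fbed [-8.59 -0.17 -1.52] Tbed [-0.08  2.24  0.08]
```

The pad is firmly on the stop: position is fixed at 87.4 while force rises to 9 N. I relieve the push, release and retract.

drive_tool:
  targets:
    - [[0.5,0.8,0,0,0,0,0],[1,0,0,0,0,0,0],[1,0,0,0,0,0,0],[1,0,0,0,0,0,0],[1,0,0,0,0,0,0]]

```text
time: 20.55
ee_pos: [0.5352, -0.1781, 0.109]
tool_rot: [0.171, 0.95, -0.043, 0.256]
wrist_force: [0.3, 0.4, -0.4]
width: 0.998
finger_force: 0.0
```

drive_tool:
  targets:
    - [[1,0,0,-8,0,0,0],[1,0,0,-15,0,0,0],[1,0,0,-25,0,0,0],[1,5,0,-35,0,0,0],[1,10,0,-35,0,0,0]]

```text
time: 21.18
ee_pos: [0.4666, -0.1532, 0.2047]
tool_rot: [0.171, 0.95, -0.043, 0.256]
wrist_force: [-0.3, -0.2, -0.3]
width: 1.002
finger_force: 0.0
```

drive_tool:
  targets:
    - [[1,30,0,-30,0,0,0],[1,40,0,-10,0,0,0],[1,40,0,0,0,0,0],[1,0,0,0,0,0,0],[1,0,0,0,0,0,0]]

```text
time: 21.8
ee_pos: [0.3599, -0.1134, 0.184]
tool_rot: [0.171, 0.95, -0.043, 0.256]
wrist_force: [-0.0, -0.4, 0.6]
width: 1.0
finger_force: 0.0
```

Run:
```python
from h import *
st(); out=[];h=np.load('hold.npy');z=.0285+.01
for n,c in(("scene",(265,230)),("top",(330,105))):
    im=r.get_image(n)[:,:,::-1]; k=4;cv2.imwrite(f"pics/{n}3.png",im)
    im=cv2.resize(im[c[1]:c[1]+110,c[0]:c[0]+100],None,fx=k,fy=k,interpolation=cv2.INTER_CUBIC)
    a=bed2w(h,np.array([(.17,.032,z),(.17,-.032,z),(.01,-.032,z),(.01,.032,z)]))
    cv2.polylines(im,[(((proj(n,a)-c+.5)*k-.5)*8).astype(np.int32)],True,(255,255,0),1,cv2.LINE_AA,3)
    out.append(im)
cv2.imwrite("pics/f3.png",np.hstack(out))
```

```text
t 21.8 p [ 0.3599 -0.1134  0.184 ] F [-0.04 -0.4   0.63] w 1.0 x [[-0.81, 0.348, 0.472], [0.304, 0.937, -0.17], [-0.502, 0.005, -0.865]]
```

View pics/f3.png

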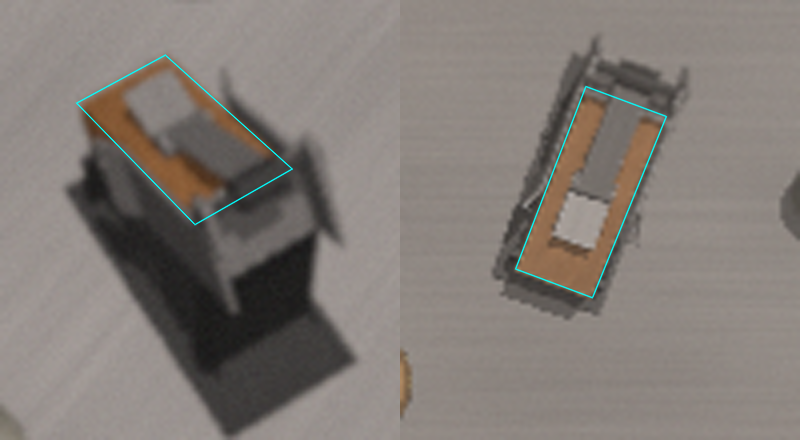

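The pad's outline matches the home position (corners about (586,87), (667,117), (593,297) and (516,269) in the right half), under the arm with the gripper clear. Handing in.

```bash
python3 -c "
from rig import r
print(r.hand_in())"
```

```text
the job is handed in; nothing more can be done
None
```

I put the larger pad on top of the pile under the hold-down arm, pushed it against the end stop with about 9 N, let go, backed the gripper clear and handed the job in at about 22 s; the hand-in returned no verdict, so I don't know whether it passed.

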